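# Set the comb carriage of a gel caster against its red stop

## Task

Set the comb of the gel caster: with a fingertip, press down the blue pad on top of the black comb carriage to free its brake, keep it pressed while you push the carriage along the rail until it is fully up against the red stop, then let the pad spring back up. Never force the carriage along with the brake on, do not grasp or lift anything, and leave the bottle, tip box and tube where they stand.

Things in the scene. Friction and masses are not known exactly. Their poses are not given: they have to be found in the camera images.
- caster: Gel caster fixed to the bench, never moves: grey base plate 225 x 330 x 12 mm with an aluminium guide rail 310 mm long (its top 36 mm above the bench) and, on its +x side, a clear open tray (290 mm long, rim 42 mm above the bench). Origin: on the bench under the middle of the rail. Its y axis runs along the rail, z up.
- carriage (a joint): Position of the black comb carriage (70 x 70 mm, top face 52 mm above the bench) along the rail, m; 0 at the middle of the rail, growing towards +y of the caster. A white comb arm 16 mm wide reaches from it over the tray (top 55 mm above the bench). With the brake on it resists about 20 to 30 N; with the pad pressed it slides at 1 to 2 N.
- carriage_mid (a point): Point on the carriage's centre line, under the middle of the blue pad, 45 mm above the bench. The carriage's end faces lie 35 mm from it each way along the rail.
- pad_top (a point): Centre of the top face of the blue brake pad, which sits on the middle of the carriage; the face is 50 mm across the rail and 60 mm along it, 76 mm above the bench when up, and free all round: it is the highest part of the caster. It moves down with the pad.
- pad (a joint): How far the pad is pressed down, m: 0 up (brake on), 0.008 fully down. A spring holds it up: it takes about 8 N at 2 mm, 10 N at 5 mm and 12 N fully down. The brake eases over the first 2 mm and is free beyond; about 5 mm is a good depth. A fingertip pressed on it does not slip easily and carries the carriage along by friction.
- red_stop: Red stop block clamped rigidly on the rail, 60 mm across the rail and 24 mm along it, top 56 mm above the bench, with a small steel screw on its -x side. Origin: on the bench under its centre, on the rail's line; axes as the caster's. It may be at either end. When the carriage touches it, their centres are 47 mm apart along the rail.
- white_stop: White stop block, same shape, at the other end of the rail. Not the one wanted.
- reagent: Loose glass bottle with blue cap, 56 mm in diameter and 115 mm tall, standing on the bench near the caster. Origin: centre of its underside.
- tipbox: Loose blue box with pale lid, 85 x 120 x 60 mm, on the bench beyond one end of the caster. Origin: centre of its underside.
- tube: Loose white tube with purple cap, 36 mm in diameter and 88 mm tall, standing on the bench near the caster. Origin: centre of its underside.

How it is judged:
On the way, in this order (a step that is already met when the one before it is completed fails the run):
1. the blue pad is pressed at least 2 mm down, freeing the brake (value of joint pad above 0.002 m), for 0.1 s.
2. the carriage reaches the red stop with the pad pressed (horizontal distance between carriage_mid and red_stop below 0.05 m and value of joint pad above 0.0015 m), for 0.1 s.
At the end, for the whole second after the job is handed in: The carriage stands against the red stop (gap under 3 mm: centres less than 50 mm apart), at rest, with the blue pad up again (less than 1 mm down) (horizontal distance between carriage_mid and red_stop below 0.05 m and value of joint pad below 0.001 m and velocity of joint carriage between -0.005 and 0.005 m/s); the robot touches nothing.
It fails at once if the blue pad is taken between the fingers instead of being pressed with the fingertips (grasp point within 30 mm of its middle and less than 10 mm above its top) (horizontal distance between the grasp point and pad_top below 0.03 m and z of the grasp point in the frame of pad_top below 0.01 m).
It fails at once if the carriage is forced along the rail (over 15 mm/s) with the brake on (pad less than 1 mm down) (value of joint pad below 0.001 m and (velocity of joint carriage above 0.015 m/s or velocity of joint carriage below -0.015 m/s)).
It fails at once if the reagent is moved by more than 15 mm, lifted or tipped (distance of reagent from where it was at the start of the episode above 0.015 m or angle between reagent's own z axis and vertical above 0.3 rad).
It fails at once if the tipbox is moved by more than 15 mm, lifted or tipped (distance of tipbox from where it was at the start of the episode above 0.015 m or angle between tipbox's own z axis and vertical above 0.3 rad).
It fails at once if the tube is moved by more than 15 mm, lifted or tipped (distance of tube from where it was at the start of the episode above 0.015 m or angle between tube's own z axis and vertical above 0.3 rad).
It also fails if it takes over 35 s, if anything falls off the work surface, if the arm or the gripper's body presses on something with over 40 N, if the wrist force passes 120 N, or if a joint passes its speed limit or range.

## Robot

A 6-joint arm with a two-finger parallel gripper is mounted at the origin on the work surface. World frame = base frame: x ahead of the robot, y to its left, z up, the work surface at z = 0. Lengths are in m, angles in rad, forces in N, time in s.
With the tool pointing down it reaches from about 0.35 to 0.975 m from the base axis. Payload 4.9 kg.
Tool frame: the origin (TCP) lies on the centre line of the jaws, within the pads' length; the fingertips stand 17 mm ahead of it and the grasp point (between the pads) lies 2 mm behind it; z points along the fingers, y is the line along which they close (so a half turn about z gives the same grasp; the last joint's range is limited). The gripper opens to 85 mm and grips with 20 to 120 N. Pads are 22 mm wide; open, the fingers measure 114 mm over their backs; the gripper's body (76 mm by 85 mm) begins 54 mm behind the grasp point. The pads swing forward as they close: fully open they stand 13 mm farther back than shut.
Start: joints at [1.11, 0.053, 1.613, -0, 1.476, -0.119], TCP at [0.209, 0.589, 0.248] pointing down, gripper open.
Joint ranges: [-3.01, 3.01], [-1.01, 2.22], [0.06, 2.58], [-1.02, 4.17], [0.09, 2.62], [-3.14, 3.14]. Speed limits (rad/s): [2.57, 2.57, 3.14, 3.14, 3.14, 3.14].

## Interface

Orientations are given as a unit quaternion [x, y, z, w].
In Python, from workcell import arm gives the robot as it stands. The module is installed in compiled form; this text tells all that it offers.
- The arm moves only by the tool arm_command, never from a script. Its argument "plan" is a list of rows, each an object of numbers: "dx", "dy", "dz": the shift along the tool's x, y, z in units of 25 mm (1.0 is 25 mm); "ax", "ay", "az": the turn, a rotation vector about the tool's x, y, z in units of 6 degrees (1.0 is 6 degrees); "fingers": the gripper command: -1 is shut, 1 is fully open, values between are in proportion. A call has 1 to 5 rows; each row shifts and turns the commanded pose from where the row before left it, along the tool's axes as they then stand; what a row does not reach is not made up. A row lasts 1/8 s, in which the tool goes at most 62.5 mm and 10.7 degrees, less where a joint would pass 70% of its speed; a pose out of reach is approached as far as the arm can. A call is refused whole if a number of a shift passes 1 or a number of a turn 1, either way. A call with a gripper value outside its range is refused whole. The fingers move at their own pace and stop on an object; the grip force is fixed at half the most. Time passes only in rows, so rows that do not move let the fingers close. It gives the time, the measured TCP pose, the force, the opening and the grip force at its end, in the units of the state.
- arm.read_state(): the state, without advancing time (a new reading comes with each control period).
- arm.capture(name): name is "side" or "top" or "wrist"; returns (picture, depth): 420x560x3 uint8, red, green, blue; 420x560 float32, m along the optical axis (not along the pixel's ray), 0 where there is no reading.
- arm.camera_info(name): a dict with "fx", "fy", "cx", "cy" (pixels), "position" and "rotation" of the camera in the world. Camera axes: x right, y down, z forward; pixel columns grow to the right and rows downward; lengths in m; the calibration is good to about 2 mm. A picture is of the moment at which its call begins: read the wrist's pose just before it. camera_info takes no time and is no camera call; for the wrist camera it gives the pose at the moment of the call.
- arm.finish_job(): hands the job in; it is judged then, once.
The state is a dict: "time": time; "joint_positions": joint angles; "dq": joint speeds; "joint_efforts": joint torques, N m; "ee_pos": TCP position; "eef_rot": TCP orientation; "contact_force": force on the tool from outside, world axes, zero at the start; "torque": the same for the moment, N m; "grip_width": finger opening in m; "gripper_force": force on a finger pad.
Only numpy, scipy, OpenCV 4.12 (cv2) and the standard library are available. Lean on these libraries where they do the work, as an engineer would, in place of code of your own. Each camera call takes 0.05 s, during which the arm holds its last target. There are 200 camera calls.

## Working session

There is one attempt and no reset: what is moved stays moved. The work goes in short steps, Python scripts to look and compute and a tool call to move; the robot and the scene stay as the last step left them, time stands still between calls to the robot, and variables do not carry over. Pictures are saved under pics/ and viewed, at most 10 in all, crops included, and the job is handed in when it is done.

Besides the shell and the picture viewer there is one more tool, called as name(argument=value, ...) on one line, values as JSON. arm_command: Moves the arm, as the interface text tells. Its arguments: {"type":"object","properties":{"plan":{"type":"array","items":{"type":"object","properties":{"dx":{"type":"number"},"dy":{"type":"number"},"dz":{"type":"number"},"ax":{"type":"number"},"ay":{"type":"number"},"az":{"type":"number"},"fingers":{"type":"number"}}}}},"required":["plan"]}

```bash
mkdir -p pics; python3 - <<'E'
from workcell import arm
import cv2,numpy as np
for n in("top","side"):
    p,d=arm.capture(n);cv2.imwrite(f"pics/{n}0.png",p[:,:,::-1]);np.savez(f"{n}0.npz",p=p,d=d);print(n,arm.camera_info(n))
print(arm.read_state())
E
```

```text
top {'fx': 452.0083417011849, 'fy': 452.0083417011849, 'cx': 274.5896283421473, 'cy': 207.92862437771157, 'position': array([ 0.50326961, -0.05097512,  1.1267399 ]), 'rotation': array([-0.70629144,  0.70722165, -0.02429469,  0.01999273])}
side {'fx': 406.1332347351766, 'fy': 406.1332347351766, 'cx': 277.9487445439847, 'cy': 212.3117230178217, 'position': array([ 0.36863737, -0.72818957,  0.50745428]), 'rotation': array([ 0.86009763, -0.130383  ,  0.06844344, -0.48841359])}
{'time': 0.1, 'joint_positions': array([ 1.10998592e+00,  5.33221948e-02,  1.61417059e+00,  6.36610823e-06,
        1.47598593e+00, -1.18974070e-01]), 'dq': array([-0.00041342, -0.00050775, -0.00141034, -0.00035966,  0.00121076,
       -0.00053862]), 'joint_efforts': array([ 3.49013690e-04, -3.94902742e+01, -3.71363211e+01, -6.86282442e-05,
        4.04597085e-03, -1.90250819e-05]), 'ee_pos': array([0.20925484, 0.58836262, 0.24715818]), 'eef_rot': array([ 1.70087433e-01,  9.85428524e-01, -9.02779143e-04, -2.72601329e-04]), 'contact_force': array([ 0.18743674, -0.79691805,  0.31242315]), 'torque': array([-0.01239684, -0.03525427, -0.01299203]), 'gripper_force': 0.0, 'grip_width': 0.08556969559783145}
```

View pics/top0.png

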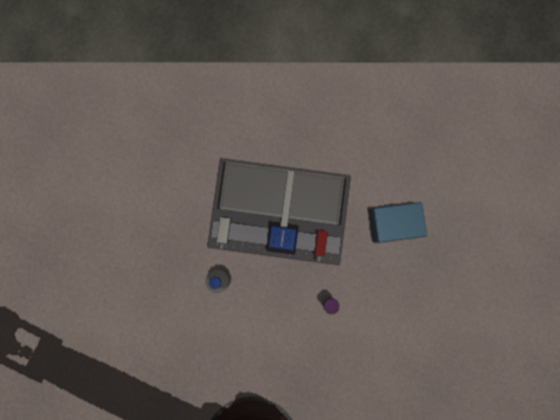

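View pics/side0.png

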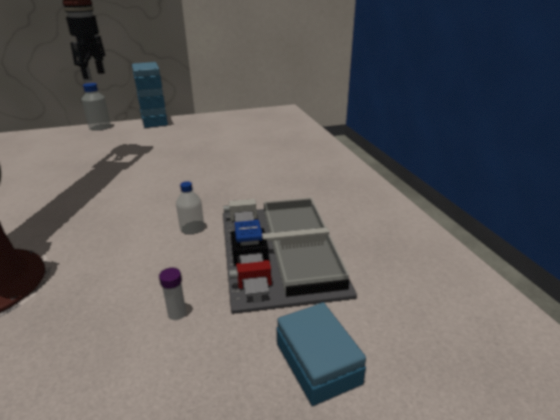

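The top view shows the pad at (283,238), the red stop at (321,243) on the −y side, the white stop at (224,231), the bottle at (217,280) and the tube at (331,306). The side view agrees: red stop near (253,272), pad near (248,231). Next I measure from both views.

```bash
cat > h.py <<'E'
import cv2,numpy as np
from scipy.spatial.transform import Rotation as R
from workcell import arm
def mask(p,kind,roi):
    h=cv2.cvtColor(p,cv2.COLOR_RGB2HSV)
    if kind=="blue": m=cv2.inRange(h,(112,130,70),(125,255,255))
    else: m=cv2.inRange(h,(0,150,60),(8,255,255))|cv2.inRange(h,(172,150,60),(180,255,255))
    z=np.zeros_like(m);a,b,c,d=roi;z[b:d,a:c]=m[b:d,a:c];return z
def pts(uv,d,c):  # pixel,depth -> world
    uv=np.atleast_2d(uv).astype(float)
    q=np.c_[(uv[:,0]-c["cx"])/c["fx"],(uv[:,1]-c["cy"])/c["fy"],np.ones(len(uv))]*np.reshape(d,(-1,1))
    return R.from_quat(c["rotation"]).apply(q)+c["position"]
def plane(uv,z,c):
    w=pts(uv,np.ones(len(np.atleast_2d(uv))),c)-c["position"]
    return c["position"]+w*((z-c["position"][2])/w[:,2])[:,None]
E
python3 - <<'E'
from h import *
for n,rois in(("top",dict(blue=(262,220,305,258),red=(308,222,335,265))),("side",dict(blue=(225,210,275,250),red=(225,252,285,300)))):
    f=np.load(n+"0.npz");p,d=f["p"],f["d"];c=arm.camera_info(n)
    for k,r in rois.items():
        m=mask(p,k,r);v,u=np.nonzero(m);w=pts(np.c_[u,v],d[v,u],c)
        zt=np.percentile(w[:,2],90);s=abs(w[:,2]-zt)<.006
        uv=np.c_[u,v][s].astype(np.float32)
        P=plane(uv,.076 if k=="blue" else .056,c)[:,:2].astype(np.float32)
        rc=cv2.minAreaRect(P)
        print(n,k,len(u),s.sum(),"bbox",u.min(),u.max(),v.min(),v.max(),"ztop",zt.round(4),"depth med",np.median(w[s],0).round(4),"rect",np.round(rc[0],4),np.round(rc[1],4),round(rc[2],1))
# rail long direction: caster outline from top
f=np.load("top0.npz");c=arm.camera_info("top")
print(plane([(224,231),(321,243)],.056,c),plane([(217,280),(331,306),(398,222)],.08,c))
E
```

```text
top blue 145 139 bbox 269 295 227 249 ztop 0.0781 depth med [ 0.5015 -0.0699  0.076 ] rect [ 0.4996 -0.0747] [0.0579 0.0477] 82.8
top red 210 197 bbox 315 326 231 255 ztop 0.0586 depth med [ 0.4896 -0.1667  0.0561] rect [ 0.4879 -0.1662] [0.0205 0.0564] 81.9
side blue 6 6 bbox 235 261 221 233 ztop 0.0766 depth med [ 0.4826 -0.0636  0.0762] rect [ 0.5018 -0.0741] [0.0436 0.0503] 77.1
side red 420 314 bbox 236 270 260 285 ztop 0.0574 depth med [ 0.4872 -0.1732  0.0564] rect [ 0.4874 -0.1725] [0.0288 0.0587] 82.7
[[ 0.51590567  0.06215411  0.056     ]
 [ 0.48724941 -0.16711174  0.056     ]] [[ 0.40329787  0.07505958  0.08      ]
 [ 0.34366374 -0.18628985  0.08      ]
 [ 0.53589491 -0.34362078  0.08      ]]
```

arm_command(plan=[{"az": -1,"fingers": -1},{"az": -1,"fingers": -1},{"dx": -0.3,"dy": -0.5,"fingers": -1},{"dx": -0.6,"dy": -1,"fingers": -1},{"dx": -0.6,"dy": -1,"fingers": -1}])

```text
$.plan[0]: bad value
```

arm_command(plan=[{"dx": -0.6,"dy": -1,"fingers": -1},{"dx": -0.6,"dy": -1,"fingers": -1},{"dx": -0.6,"dy": -1,"fingers": -1},{"dx": -0.6,"dy": -1,"fingers": -1},{"dx": -0.6,"dy": -1,"fingers": -1}])

```text
$.plan[0]: bad value
```

arm_command(plan=[{"dx": -0.6,"dy": -1,"fingers": -1},{"dx": -0.6,"dy": -1,"fingers": -1},{"dx": -0.6,"dy": -1,"fingers": -1},{"dx": -0.6,"dy": -1,"fingers": -1},{"dx": -0.6,"dy": -1,"fingers": -1}])

```text
$.plan[0]: bad value
```

arm_command(plan=[{"dx": -0.6,"dy": -1,"fingers": -1},{"dx": -0.6,"dy": -1,"fingers": -1},{"dx": -0.6,"dy": -1,"fingers": -1},{"dx": -0.6,"dy": -1,"fingers": -1},{"fingers": -1}])

```text
$.plan[0]: bad value
```

arm_command(plan=[{"dx": 0,"dy": 0,"dz": 0,"ax": 0,"ay": 0,"az": -1,"fingers": -1},{"dx": 0,"dy": 0,"dz": 0,"ax": 0,"ay": 0,"az": -1,"fingers": -1}])

```text
time: 0.35
ee_pos: [0.2093, 0.5885, 0.2476]
eef_rot: [0.064, 0.998, -0.001, -0.0]
contact_force: [-0.7, 0.8, 0.2]
grip_width: 0.0515
gripper_force: 0.0
```

arm_command(plan=[{"dx": -0.3,"dy": -0.5,"dz": 0,"ax": 0,"ay": 0,"az": 0,"fingers": -1},{"dx": -0.6,"dy": -1,"dz": 0,"ax": 0,"ay": 0,"az": 0,"fingers": -1},{"dx": -0.6,"dy": -1,"dz": 0,"ax": 0,"ay": 0,"az": 0,"fingers": -1},{"dx": -0.6,"dy": -1,"dz": 0,"ax": 0,"ay": 0,"az": 0,"fingers": -1},{"dx": -0.6,"dy": -1,"dz": 0,"ax": 0,"ay": 0,"az": 0,"fingers": -1}])

```text
time: 0.98
ee_pos: [0.2619, 0.4666, 0.2479]
eef_rot: [0.067, 0.998, -0.0, -0.0]
contact_force: [0.2, -0.1, 0.4]
grip_width: 0.0001
gripper_force: 0.0
```

arm_command(plan=[{"dx": -0.6,"dy": -1,"dz": 0,"ax": 0,"ay": 0,"az": 0,"fingers": -1},{"dx": -0.6,"dy": -1,"dz": 0,"ax": 0,"ay": 0,"az": 0,"fingers": -1},{"dx": -0.6,"dy": -1,"dz": 0,"ax": 0,"ay": 0,"az": 0,"fingers": -1},{"dx": -0.6,"dy": -1,"dz": 0,"ax": 0,"ay": 0,"az": 0,"fingers": -1},{"dx": -0.6,"dy": -1,"dz": 0,"ax": 0,"ay": 0,"az": 0,"fingers": -1}])

```text
time: 1.6
ee_pos: [0.3195, 0.3329, 0.2479]
eef_rot: [0.067, 0.998, -0.0, -0.0]
contact_force: [0.2, -0.2, -0.2]
grip_width: 0.0001
gripper_force: 0.0
```

arm_command(plan=[{"dx": -0.6,"dy": -1,"dz": 0,"ax": 0,"ay": 0,"az": 0,"fingers": -1},{"dx": -0.6,"dy": -1,"dz": 0,"ax": 0,"ay": 0,"az": 0,"fingers": -1},{"dx": -0.6,"dy": -1,"dz": 0,"ax": 0,"ay": 0,"az": 0,"fingers": -1},{"dx": -0.6,"dy": -1,"dz": 0,"ax": 0,"ay": 0,"az": 0,"fingers": -1},{"dx": -0.6,"dy": -1,"dz": 0,"ax": 0,"ay": 0,"az": 0,"fingers": -1}])

```text
time: 2.22
ee_pos: [0.3771, 0.1992, 0.2479]
eef_rot: [0.067, 0.998, -0.0, -0.0]
contact_force: [0.9, -0.6, 0.1]
grip_width: 0.0003
gripper_force: 0.0
```

arm_command(plan=[{"dx": -0.6,"dy": -1,"dz": 0,"ax": 0,"ay": 0,"az": 0,"fingers": -1},{"dx": -0.6,"dy": -1,"dz": 0,"ax": 0,"ay": 0,"az": 0,"fingers": -1},{"dx": -0.6,"dy": -1,"dz": 0,"ax": 0,"ay": 0,"az": 0,"fingers": -1},{"dx": -0.6,"dy": -1,"dz": 0,"ax": 0,"ay": 0,"az": 0,"fingers": -1},{"dx": 0,"dy": 0,"dz": 0,"ax": 0,"ay": 0,"az": 0,"fingers": -1}])

```text
time: 2.85
ee_pos: [0.4234, 0.0922, 0.2479]
eef_rot: [0.069, 0.998, -0.0, -0.0]
contact_force: [-0.2, 0.3, -0.3]
grip_width: 0.0
gripper_force: 0.0
```

arm_command(plan=[{"dx": -0.66,"dy": -1,"dz": 0,"ax": 0,"ay": 0,"az": 0,"fingers": -1},{"dx": -0.66,"dy": -1,"dz": 0,"ax": 0,"ay": 0,"az": 0,"fingers": -1},{"dx": -0.66,"dy": -1,"dz": 0,"ax": 0,"ay": 0,"az": 0,"fingers": -1},{"dx": -0.66,"dy": -1,"dz": 0,"ax": 0,"ay": 0,"az": 0,"fingers": -1},{"dx": -0.66,"dy": -1,"dz": 0.5,"ax": 0,"ay": 0,"az": 0,"fingers": -1}])

```text
time: 3.48
ee_pos: [0.4893, -0.0412, 0.2367]
eef_rot: [0.066, 0.998, 0.0, 0.001]
contact_force: [0.7, -0.2, 1.4]
grip_width: 0.0004
gripper_force: 0.0
```

arm_command(plan=[{"dx": -0.65,"dy": -1,"dz": 0.5,"ax": 0,"ay": 0,"az": 0,"fingers": -1},{"dx": 0,"dy": -0.18,"dz": 1,"ax": 0,"ay": 0,"az": 0,"fingers": -1},{"dx": 0,"dy": 0,"dz": 1,"ax": 0,"ay": 0,"az": 0,"fingers": -1},{"dx": 0,"dy": 0,"dz": 0.5,"ax": 0,"ay": 0,"az": 0,"fingers": -1},{"dx": 0,"dy": 0,"dz": 0,"ax": 0,"ay": 0,"az": 0,"fingers": -1}])

```text
time: 4.1
ee_pos: [0.5002, -0.0717, 0.1599]
eef_rot: [0.066, 0.998, 0.0, -0.001]
contact_force: [0.8, 0.1, 0.3]
grip_width: -0.0001
gripper_force: 0.0
```

```bash
python3 - <<'E'
from h import *
c=arm.camera_info("wrist");p,d=arm.capture("wrist");cv2.imwrite("pics/w1.png",p[:,:,::-1]);np.savez("w1.npz",p=p,d=d)
print(c);s=arm.read_state();print(s["ee_pos"],s["contact_force"],s["time"])
E
```

```text
{'fx': 361.8757942460458, 'fy': 361.8757942460458, 'cx': 281.41611743451165, 'cy': 208.39674665429413, 'position': array([ 0.42199911, -0.06192957,  0.285742  ]), 'rotation': array([0.74275745, 0.65101787, 0.10333421, 0.11751231])}
[ 0.50098721 -0.07200642  0.16107276] [ 0.52727427  0.14631518 -0.11907699] 4.15
```

View pics/w1.png

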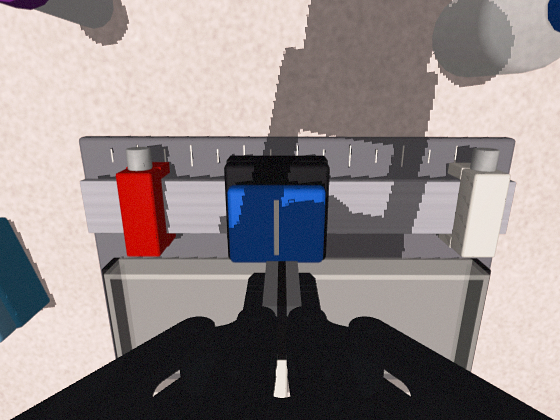

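The wrist view shows the pad's top face from about (229,186) to (326,262), the red stop around (142,212) on the left, and the rail parallel to the image rows. I'll check the positions from here.

```bash
python3 - <<'E'
from h import *
c=dict(fx=361.8757942460458,fy=361.8757942460458,cx=281.41611743451165,cy=208.39674665429413,position=np.array([0.42199911,-0.06192957,0.285742]),rotation=np.array([0.74275745,0.65101787,0.10333421,0.11751231]))
f=np.load("w1.npz");p,d=f["p"],f["d"]
h=cv2.cvtColor(p,cv2.COLOR_RGB2HSV)
for k,lo,hi,roi,z in(("blue",(105,120,50),(128,255,255),(220,170,340,270),.076),("red",(0,150,60),(8,255,255),(110,155,180,262),.056)):
    m=cv2.inRange(h,lo,hi);a,b,e,g=roi;v,u=np.nonzero(m[b:g,a:e]);u+=a;v+=b
    w=pts(np.c_[u,v],d[v,u],c);zt=np.percentile(w[:,2],80);s=abs(w[:,2]-zt)<.004
    rc=cv2.minAreaRect(w[s][:,:2].astype(np.float32));print(k,s.sum(),zt.round(4),np.round(rc[0],4),np.round(rc[1],4),rc[2])
E
```

```text
blue 6789 0.0768 [ 0.5007 -0.0755] [0.06   0.0497] 82.70249938964844
red 3010 0.0566 [ 0.4884 -0.1674] [0.0241 0.0596] 82.4927749633789
```

Wrist and top views agree: the pad is at (0.5007, −0.0755, 0.0768) and the carriage has about 46 mm to travel. I'll descend above the pad's centre, then press in small steps.

arm_command(plan=[{"dx": 0,"dy": -0.14,"dz": 1,"ax": 0,"ay": 0,"az": 0,"fingers": -1},{"dx": 0,"dy": 0,"dz": 1,"ax": 0,"ay": 0,"az": 0,"fingers": -1},{"dx": 0,"dy": 0,"dz": 0.5,"ax": 0,"ay": 0,"az": 0,"fingers": -1},{"dx": 0,"dy": 0,"dz": 0,"ax": 0,"ay": 0,"az": 0,"fingers": -1}])

```text
time: 4.65
ee_pos: [0.5005, -0.0757, 0.0983]
eef_rot: [0.066, 0.998, 0.0, -0.0]
contact_force: [0.8, -0.1, -0.1]
grip_width: 0.0003
gripper_force: 0.0
```

arm_command(plan=[{"dx": 0,"dy": 0,"dz": 0.16,"ax": 0,"ay": 0,"az": 0,"fingers": -1},{"dx": 0,"dy": 0,"dz": 0,"ax": 0,"ay": 0,"az": 0,"fingers": -1}])

```text
time: 4.9
ee_pos: [0.501, -0.076, 0.0951]
eef_rot: [0.066, 0.998, -0.0, 0.001]
contact_force: [-0.5, 0.5, -0.4]
grip_width: -0.0002
gripper_force: 0.0
```

arm_command(plan=[{"dx": 0,"dy": 0,"dz": 0.12,"ax": 0,"ay": 0,"az": 0,"fingers": -1},{"dx": 0,"dy": 0,"dz": 0,"ax": 0,"ay": 0,"az": 0,"fingers": -1}])

```text
time: 5.15
ee_pos: [0.5013, -0.0761, 0.0922]
eef_rot: [0.066, 0.998, -0.0, 0.001]
contact_force: [0.1, -0.6, 3.7]
grip_width: 0.0003
gripper_force: 1.5
```

arm_command(plan=[{"dx": 0,"dy": 0,"dz": 0.1,"ax": 0,"ay": 0,"az": 0,"fingers": -1},{"dx": 0,"dy": 0,"dz": 0,"ax": 0,"ay": 0,"az": 0,"fingers": -1}])

```text
time: 5.4
ee_pos: [0.5014, -0.0761, 0.0902]
eef_rot: [0.066, 0.998, -0.0, 0.001]
contact_force: [-1.8, 1.0, 8.1]
grip_width: 0.0
gripper_force: 4.0
```

Contact came at about z 0.093, and the force is now 8 N, so the pad is about 2 mm down. I'll press 3 mm more.

arm_command(plan=[{"dx": 0,"dy": 0,"dz": 0.12,"ax": 0,"ay": 0,"az": 0,"fingers": -1},{"dx": 0,"dy": 0,"dz": 0,"ax": 0,"ay": 0,"az": 0,"fingers": -1},{"dx": 0,"dy": 0,"dz": 0,"ax": 0,"ay": 0,"az": 0,"fingers": -1}])

```text
time: 5.78
ee_pos: [0.5014, -0.0761, 0.0876]
eef_rot: [0.066, 0.998, -0.0, 0.001]
contact_force: [-2.8, 1.0, 10.1]
grip_width: -0.0001
gripper_force: 4.8
```

arm_command(plan=[{"dx": 0,"dy": -0.1,"dz": 0,"ax": 0,"ay": 0,"az": 0,"fingers": -1},{"dx": 0,"dy": -0.2,"dz": 0,"ax": 0,"ay": 0,"az": 0,"fingers": -1},{"dx": 0,"dy": -0.2,"dz": 0,"ax": 0,"ay": 0,"az": 0,"fingers": -1},{"dx": 0,"dy": -0.1,"dz": 0,"ax": 0,"ay": 0,"az": 0,"fingers": -1},{"dx": 0,"dy": 0,"dz": 0,"ax": 0,"ay": 0,"az": 0,"fingers": -1}])

```text
time: 6.4
ee_pos: [0.4993, -0.0913, 0.0876]
eef_rot: [0.066, 0.998, -0.0, 0.001]
contact_force: [-3.3, -1.2, 8.7]
grip_width: 0.0004
gripper_force: 4.8
```

```bash
cat > m.py <<'E'
from h import *
import sys
c=arm.camera_info("wrist");s=arm.read_state();p,d=arm.capture("wrist")
cv2.imwrite(f"pics/{sys.argv[1]}.png",p[:,:,::-1])
h=cv2.cvtColor(p,cv2.COLOR_RGB2HSV)
C=[]
for k,lo,hi,zr in(("blue",(105,120,50),(128,255,255),(.064,.082)),("red",(0,150,60),(8,255,255),(.050,.062))):
    v,u=np.nonzero(cv2.inRange(h,lo,hi)&(255*(d>0)).astype(np.uint8))
    w=pts(np.c_[u,v],d[v,u],c);w=w[(w[:,2]>zr[0])&(w[:,2]<zr[1])&(abs(w[:,0]-.49)<.05)&(abs(w[:,1]+.12)<.1)]
    zt=np.percentile(w[:,2],75);w=w[abs(w[:,2]-zt)<.004]
    rc=cv2.minAreaRect(w[:,:2].astype(np.float32));C.append(rc[0]);print(k,len(w),zt.round(4),np.round(rc[0],4),np.round(rc[1],4),round(rc[2],1))
print("gap mm",1000*np.hypot(*np.subtract(*C))-47,s["ee_pos"],s["contact_force"],s["time"])
E
python3 m.py w2
```

```text
blue 9086 0.0712 [ 0.4984 -0.0907] [0.0602 0.0501] 82.6
red 5660 0.0565 [ 0.4882 -0.1675] [0.0246 0.0597] 81.9
gap mm 30.506484669227945 [ 0.49932214 -0.09126946  0.08761487] [-3.29653906 -1.16180583  8.73358851] 6.4
```

The carriage follows the fingertip, the pad is about 5 mm down, and 30 mm remain.

arm_command(plan=[{"dx": 0,"dy": -0.15,"dz": 0,"ax": 0,"ay": 0,"az": 0,"fingers": -1},{"dx": 0,"dy": -0.25,"dz": 0,"ax": 0,"ay": 0,"az": 0,"fingers": -1},{"dx": 0,"dy": -0.25,"dz": 0,"ax": 0,"ay": 0,"az": 0,"fingers": -1},{"dx": 0,"dy": -0.25,"dz": 0,"ax": 0,"ay": 0,"az": 0,"fingers": -1},{"dx": 0,"dy": -0.15,"dz": 0,"ax": 0,"ay": 0,"az": 0,"fingers": -1}])

```text
time: 7.08
ee_pos: [0.4958, -0.1172, 0.0876]
eef_rot: [0.066, 0.998, -0.0, 0.001]
contact_force: [-2.5, 1.9, 10.0]
grip_width: 0.0002
gripper_force: 4.8
```

arm_command(plan=[{"dx": 0,"dy": -0.06,"dz": 0,"ax": 0,"ay": 0,"az": 0,"fingers": -1},{"dx": 0,"dy": 0,"dz": 0,"ax": 0,"ay": 0,"az": 0,"fingers": -1},{"dx": 0,"dy": 0,"dz": 0,"ax": 0,"ay": 0,"az": 0,"fingers": -1}])

```text
time: 7.45
ee_pos: [0.4956, -0.1187, 0.0876]
eef_rot: [0.066, 0.998, -0.0, 0.001]
contact_force: [-3.5, 0.0, 9.4]
grip_width: -0.0
gripper_force: 4.8
```

```bash
python3 m.py w3
```

```text
blue 9080 0.0712 [ 0.4947 -0.1181] [0.0601 0.0497] 82.3
red 5333 0.0565 [ 0.4885 -0.1676] [0.0239 0.0604] 82.4
gap mm 2.8309026828922654 [ 0.49560449 -0.11874454  0.08759157] [-3.51975612  0.03226494  9.43910172] 7.45
```

Just under 3 mm left. I'll push slowly until the stop pushes back.

arm_command(plan=[{"dx": 0,"dy": -0.05,"dz": 0,"ax": 0,"ay": 0,"az": 0,"fingers": -1},{"dx": 0,"dy": -0.05,"dz": 0,"ax": 0,"ay": 0,"az": 0,"fingers": -1},{"dx": 0,"dy": -0.04,"dz": 0,"ax": 0,"ay": 0,"az": 0,"fingers": -1},{"dx": 0,"dy": 0,"dz": 0,"ax": 0,"ay": 0,"az": 0,"fingers": -1},{"dx": 0,"dy": 0,"dz": 0,"ax": 0,"ay": 0,"az": 0,"fingers": -1}])

```text
time: 8.12
ee_pos: [0.4952, -0.1219, 0.0876]
eef_rot: [0.066, 0.998, -0.0, 0.001]
contact_force: [-2.9, 1.5, 9.5]
grip_width: 0.0002
gripper_force: 4.8
```

```bash
python3 m.py w4
```

```text
blue 9079 0.0712 [ 0.4942 -0.1212] [0.0601 0.0499] 82.3
red 5268 0.0565 [ 0.4886 -0.1676] [0.0241 0.0605] 82.2
gap mm -0.2950468604443728 [ 0.49517402 -0.12188094  0.08756853] [-2.85698043  1.51080734  9.4829223 ] 8.125
```

arm_command(plan=[{"dx": 0,"dy": -0.04,"dz": 0,"ax": 0,"ay": 0,"az": 0,"fingers": -1},{"dx": 0,"dy": 0,"dz": 0,"ax": 0,"ay": 0,"az": 0,"fingers": -1},{"dx": 0,"dy": 0,"dz": 0,"ax": 0,"ay": 0,"az": 0,"fingers": -1}])

```text
time: 8.55
ee_pos: [0.4951, -0.122, 0.0875]
eef_rot: [0.066, 0.998, 0.001, 0.001]
contact_force: [-2.4, 5.1, 9.9]
grip_width: -0.0003
gripper_force: 4.8
```

```bash
python3 m.py w5
```

```text
blue 9090 0.0711 [ 0.4942 -0.1212] [0.0601 0.0499] 82.5
red 5280 0.0565 [ 0.4884 -0.1676] [0.0241 0.0602] 82.3
gap mm -0.24835982420781022 [ 0.495133   -0.12204174  0.08745806] [-2.38007995  5.09368045  9.87909428] 8.55
```

The carriage is against the stop: a 5 N reaction, no further motion, and zero gap. I'll lift straight up.

arm_command(plan=[{"dx": 0,"dy": 0,"dz": -0.12,"ax": 0,"ay": 0,"az": 0,"fingers": -1},{"dx": 0,"dy": 0,"dz": -0.16,"ax": 0,"ay": 0,"az": 0,"fingers": -1},{"dx": 0,"dy": 0,"dz": -0.4,"ax": 0,"ay": 0,"az": 0,"fingers": -1},{"dx": 0,"dy": 0,"dz": -1,"ax": 0,"ay": 0,"az": 0,"fingers": -1},{"dx": 0,"dy": 0,"dz": -1,"ax": 0,"ay": 0,"az": 0,"fingers": -1}])

```text
time: 9.22
ee_pos: [0.4938, -0.1227, 0.1531]
eef_rot: [0.066, 0.998, 0.0, -0.001]
contact_force: [0.5, 1.2, -0.1]
grip_width: -0.0001
gripper_force: 0.0
```

arm_command(plan=[{"dx": 0,"dy": 0,"dz": -0.5,"ax": 0,"ay": 0,"az": 0,"fingers": -1},{"dx": 0,"dy": 0,"dz": 0,"ax": 0,"ay": 0,"az": 0,"fingers": -1},{"dx": 0,"dy": 0,"dz": 0,"ax": 0,"ay": 0,"az": 0,"fingers": -1}])

```text
time: 9.6
ee_pos: [0.4936, -0.1225, 0.1641]
eef_rot: [0.066, 0.998, 0.0, -0.001]
contact_force: [0.3, 0.0, -0.4]
grip_width: -0.0005
gripper_force: 0.0
```

```bash
python3 m.py w6
```

```text
blue 6613 0.0766 [ 0.4945 -0.1213] [0.0599 0.0496] 82.4
red 2713 0.0566 [ 0.4882 -0.1677] [0.0242 0.0593] 82.6
gap mm -0.21053942020077443 [ 0.49362805 -0.12251656  0.1640801 ] [ 0.25162867  0.03726826 -0.35130231] 9.6
```

View pics/w6.png

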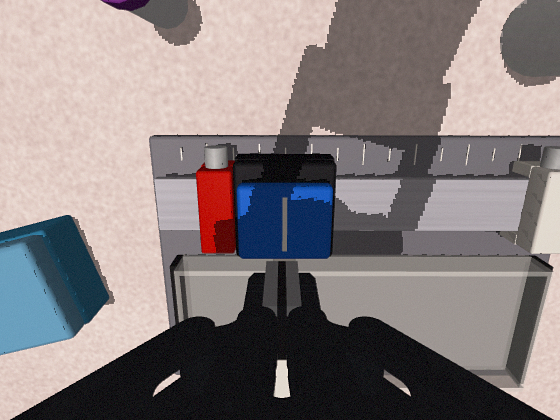

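The carriage (236–335, 155–258) sits flush against the red stop (198–236). The pad is back up at 76.6 mm and the gripper is clear.

```bash
python3 -c "
from workcell import arm
print(arm.finish_job())"
```

```text
the job is handed in; nothing more can be done
None
```

I slid the carriage fully up against the red stop with the pad pressed, let the pad spring back up, lifted the arm clear and handed the job in; no verdict was returned.

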